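Lock the label roll stand with its knurled collar

ROBOT

A 6-joint arm with a two-finger parallel gripper is mounted at the origin on a cart in front of the work surface, level with it; the furniture and walls round the work are solid. World frame = base frame: x ahead of the robot, y to its left, z up, the work surface at z = 0. Lengths are in m, angles in rad, forces in N, time in s.
With the tool pointing down it reaches from about 0.35 to 0.85 m from the base axis. Payload 8.1 kg.
Tool frame: the origin (TCP) lies midway between the tips of the shut fingers; the grasp point (between the pads) lies 19 mm behind it (robot.tcp_to_grasp is the distance from the TCP to the grasp point, in m); z points along the fingers, y is the direction in which the jaws open and shut (so a half turn about z gives the same grasp; the last joint's range is limited). The gripper opens to 93 mm and grips with 3 to 60 N. Pads are 15 mm wide; open, the fingers measure 128 mm over their backs; the gripper's body (75 mm by 188 mm) begins 65 mm behind the grasp point.
Start: joints at [-1.211, 0.13, 1.488, -0, 1.523, -0.085], TCP at [0.258, -0.542, 0.199] pointing down, gripper open.
Joint ranges: [-2.96, 2.96], [-0.89, 2.26], [0.02, 2.5], [-1.34, 4.48], [0, 2.73], [-2.66, 2.66]. Speed limits (rad/s): [2.39, 2.39, 2.79, 3.14, 3.14, 3.14].

INTERFACE

Orientations are given as a rotation vector (axis times angle).
In Python, from plant import robot gives the robot as it stands.
- The arm moves only by the tool send_rows, never from a script. Its argument "series" is a list of rows, each an object of numbers: "wx", "wy", "wz": the turn, a rotation vector about the world's x, y, z in rad; "dx", "dy", "dz": the shift along the world's x, y, z in cm; "fingers": the closure in counts, from 0 (fully open) to 255 (shut). In form: [{"wx": .., "wy": .., "wz": .., "dx": .., "dy": .., "dz": .., "fingers": ..}, ...]. A call has 1 to 20 rows; each row shifts and turns the pose as measured when the row begins; what a row does not reach is not made up. A row lasts 1/12 s, in which the tool goes at most 41.7 mm and 7.16 degrees, less where a joint would pass 70% of its speed; a pose out of reach is approached as far as the arm can. A call is refused whole if a number of a shift passes 4.17 or a number of a turn 0.125, either way. A call with a gripper value outside its range is refused whole. The fingers move at their own pace and stop on an object; "newtons" is the grip in N (left out, the last holds). Time passes only in rows, so rows that do not move let the fingers close. It gives the time, the measured TCP pose, the force and the opening at its end, in the units of the state.
- robot.read_state(): the state, without advancing time (a new reading comes with each control period).
- robot.read_camera(name): name is "side" or "top"; returns the picture (384x512x3 uint8, red, green, blue); there is no depth.
- robot.camera_info(name): a dict with "intrinsics" (3x3 intrinsics, pixels), "extrinsics" (4x4, takes a point from world to camera coordinates). Camera axes: x right, y up, looking along -z (the intrinsics and any distortion apply to the point x, -y, -z); pixel columns grow to the right and rows downward; lengths in m; the calibration is good to about 2 mm. A picture is of the moment at which its call begins. camera_info takes no time and is no camera call.
- robot.close_job(): hands the job in, once; it reports no verdict.
The state is a dict: "t": time; "q": joint angles; "dq": joint speeds; "joint_torque": joint torques, N m; "tool_pos": TCP position; "orientation": TCP orientation; "force": force on the tool from outside, world axes, zero at the start; "wrist_torque": the same for the moment, N m; "opening": finger opening in m.
Only numpy, scipy, OpenCV 4.12 (cv2) and the standard library are available. Lean on these libraries where they do the work, as an engineer would, in place of code of your own. Each camera call takes 0.05 s, during which the arm holds its last target.

TASK

Lock the label roll on its stand: pick up the knurled metal collar from the worktop, put it over the upright spindle of the stand, and turn it until the keyways hidden inside it drop over the spindle's pins. Then push it down fully home against the spring flange and keep holding it there: the program finishes while the robot is still holding the collar pushed home, because the spring would lift it again. Leave the other things on the worktop where they are.

Things in the scene. Friction and masses are not known exactly. Their poses are not given: they have to be found in the camera images.
- collar: knurled dark steel collar, 50 mm outer diameter, 36 mm high, about 120 g, loose, standing keyways down on the worktop. Origin at the centre of its underside, z up its axis. Through bore 22 mm in diameter; inside, two opposite keyways, 9.5 mm wide, run from the underside 22 mm up. They cannot be seen from above and their direction is not marked outside
- stand: label roll stand fixed to the worktop: grey square foot plate 110x110x10 mm, on it a white label roll (44 mm diameter, top at z = 42 mm), a dark spring flange and a steel spindle. Origin under the centre of the plate, z up along the spindle's axis
- spindle_tip (a point): top end of the upright steel spindle, on its axis, 83 mm above the worktop. The spindle is 20 mm in diameter, tapered over its top 8 mm
- pins (a point): point on the spindle's axis 63 mm above the worktop, level with the tops of its two opposite pins (5 mm wide, 6 mm high, out to 14.5 mm from the axis, direction unknown and new each time). An unaligned collar stands on them; turned by at most 180 degrees either way it meets a place, 12 to 22 degrees wide, where pressed down it drops 8 mm to the flange
- home (a point): point on the spindle's axis 47 mm above the worktop, where the centre of the collar's underside is when it is fully home (16 mm below the height at which it stands on the pins)
- flange (a joint): downward travel of the dark round spring flange (46 mm diameter, 5 mm thick, top 55 mm above the worktop when free) on the spindle under the pins: 0 free, 0.008 m pressed fully home on the label roll. Its spring pushes up with 4 N when free and 10 N fully home
- stapler: black desk stapler, 141x36x49 mm, lying right of the stand; bystander, origin under its centre
- sticky_notes: block of square sticky notes, 50x50x24 mm; bystander, origin under its centre
- packing_tape: roll of brown packing tape lying flat, 80 mm across, 48 mm high; bystander, origin under its centre
- staple_box: small cardboard box of staples, 42x68x19 mm; bystander, origin under its centre
- glue_stick: glue stick standing on end, 30 mm across, 96 mm high; bystander, origin under its centre

How it is judged:
By the outcome, as a careful person would: the job done as asked, in the order asked, and still so for the second after the job is handed in, while the arm keeps its last pose, push and grip.
It also fails if it takes over 58 s, if anything falls off the work surface, if the arm or the gripper's body presses on something with over 40 N, if the wrist force passes 120 N, or if a joint passes its speed limit or range.

## Working session

There is one attempt and no reset: what is moved stays moved. The work goes in short steps, Python scripts to look and compute and a tool call to move; the robot and the scene stay as the last step left them, time stands still between calls to the robot, and variables do not carry over. Pictures are saved under pics/ and viewed, and the job is handed in when it is done.

Besides the shell and the picture viewer there is one more tool, called after ">>>" as name(argument=value, ...), one argument or row to a line, values as JSON. send_rows: Moves the arm, as the interface text tells. Its arguments: {"type":"object","properties":{"series":{"type":"array","items":{"type":"object","properties":{"wx":{"type":"number"},"wy":{"type":"number"},"wz":{"type":"number"},"dx":{"type":"number"},"dy":{"type":"number"},"dz":{"type":"number"},"fingers":{"type":"number"}}}},"newtons":{"type":"number"}},"required":["series"]}

```bash
mkdir -p pics; ls; cat > h.py <<'E'
import numpy as np,cv2
from plant import robot
def snap(n,f):
    im=robot.read_camera(n); cv2.imwrite('pics/'+f,cv2.cvtColor(im,cv2.COLOR_RGB2BGR)); return im
def ray(n,u,v):
    c=robot.camera_info(n);K=np.array(c['intrinsics']);E=np.array(c['extrinsics'])
    d=np.linalg.inv(K)@[u,v,1]; d=np.array([d[0],-d[1],-d[2]])
    R=E[:3,:3]; return -R.T@E[:3,3], R.T@d
def onplane(n,u,v,z):
    o,d=ray(n,u,v); return o+d*(z-o[2])/d[2]
def proj(n,p):
    c=robot.camera_info(n);K=np.array(c['intrinsics']);E=np.array(c['extrinsics'])
    q=E[:3,:3]@p+E[:3,3]; q=K@[q[0],-q[1],-q[2]]; return q[:2]/q[2]
E
python3 - <<'E'
from h import *
for n in('top','side'):
    snap(n,n+'0.png'); c=robot.camera_info(n); print(n,c, ray(n,256,192))
print(robot.read_state())
E
```

```text
pics
top {'intrinsics': array([[481.29378397,   0.        , 259.94477509],
       [  0.        , 481.29378397, 189.80671052],
       [  0.        ,   0.        ,   1.        ]]), 'extrinsics': array([[-0.02324009, -0.99953672,  0.01965308,  0.11843092],
       [ 0.99143787, -0.0205162 ,  0.12895749, -0.53180225],
       [-0.12849454,  0.0224818 ,  0.99145536, -1.23406443],
       [ 0.        ,  0.        ,  0.        ,  1.        ]])} (array([0.3714307 , 0.13520947, 1.28977214]), array([ 0.12416697, -0.01419591, -0.9922041 ]))
side {'intrinsics': array([[349.80888474,   0.        , 254.11404129],
       [  0.        , 349.80888474, 194.95631796],
       [  0.        ,   0.        ,   1.        ]]), 'extrinsics': array([[-0.87608677, -0.48193407, -0.0145439 ,  0.53205277],
       [ 0.311607  , -0.58895972,  0.74567254, -0.14970041],
       [-0.36793077,  0.64874186,  0.66615384, -0.86341264],
       [ 0.        ,  0.        ,  0.        ,  1.        ]])} (array([0.19509601, 0.72837877, 0.69453125]), array([ 0.36584091, -0.6563176 , -0.6599304 ]))
{'t': 0.1, 'q': array([-1.21139854e+00,  1.31061445e-01,  1.48917568e+00,  8.33350419e-06,
        1.52299233e+00, -8.53907638e-02]), 'dq': array([ 8.29695189e-04, -1.38877047e-03, -1.67170661e-03,  3.15793048e-03,
       -4.88329148e-04, -7.58095840e-05]), 'joint_torque': array([ 1.35822203e-03, -5.61337280e+01, -4.93098772e+01,  7.71555793e-02,
        2.91281927e-02, -4.05317917e-05]), 'tool_pos': array([ 0.25799633, -0.54109641,  0.19760391]), 'orientation': array([-3.06263946e+00, -6.92568631e-01,  3.38020772e-04]), 'force': array([ 1.15273693,  0.2610464 , -0.20370905]), 'wrist_torque': array([ 0.00706702, -0.06794459,  0.04388936]), 'opening': 0.0929718691041526}
```

View pics/top0.png

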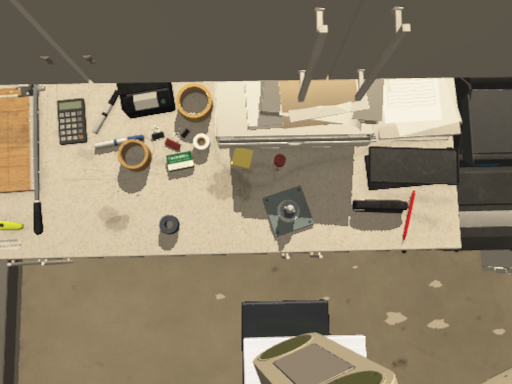

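View pics/side0.png

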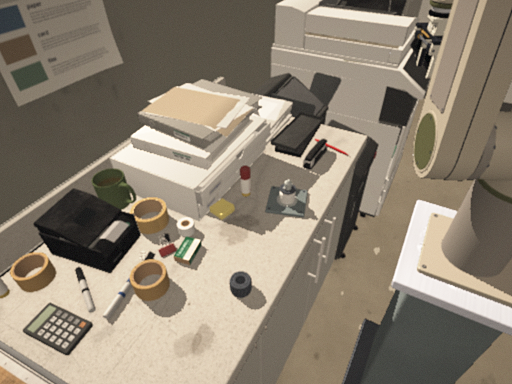

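The top view has the collar near (170,225) and the stand near (289,210); the side view has them near (241,285) and (288,195). I'll zoom in for exact pixels.

```bash
python3 - <<'E'
import cv2,numpy as np
t=cv2.imread('pics/top0.png');s=cv2.imread('pics/side0.png')
f=lambda im,u,v,r:cv2.resize(im[v-r:v+r,u-r:u+r],(380,380),interpolation=cv2.INTER_CUBIC)
cv2.imwrite('pics/z0.png',np.vstack([np.hstack([f(t,170,225,19),f(t,289,210,38)])]))
cv2.imwrite('pics/z1.png',np.hstack([f(s,241,285,19),f(s,288,195,38)]))
E
```

```text
(no output)
```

View pics/z0.png

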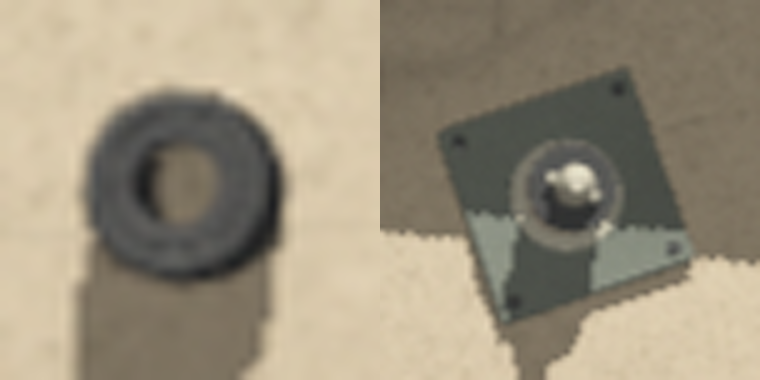

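View pics/z1.png

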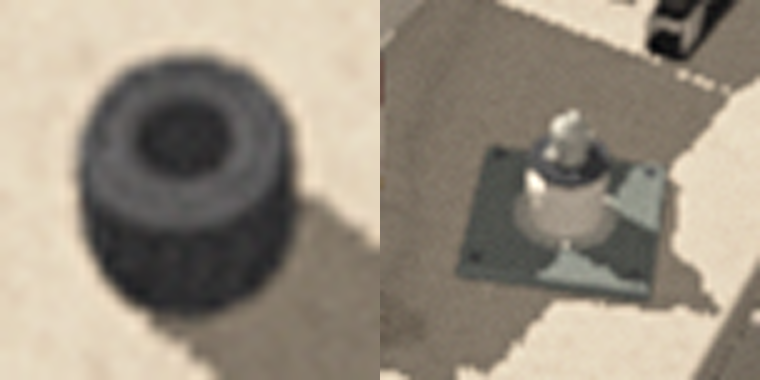

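```bash
python3 - <<'E'
from h import *
t=cv2.imread('pics/top0.png');s=cv2.imread('pics/side0.png')
up=lambda im,u,v,r,k:cv2.resize(im[v-r:v+r,u-r:u+r],None,fx=k,fy=k,interpolation=cv2.INTER_CUBIC)
# collar outline in both views (dark neutral)
for n,im,u,v in(('top',t,170,225),('side',s,241,285)):
    z=up(im,u,v,19,10);g=cv2.cvtColor(z,cv2.COLOR_BGR2GRAY)
    m=(g<95).astype(np.uint8)
    c,h=cv2.findContours(m,cv2.RETR_CCOMP,cv2.CHAIN_APPROX_NONE)
    for a,hh in zip(c,h[0]):
        if cv2.contourArea(a)>2000:
            e=cv2.fitEllipse(a);p=np.array(e[0]);q=[(p[0]+.5)/10-.5+u-19,(p[1]+.5)/10-.5+v-19]
            print(n,hh[3],np.round(q,2),np.round(e[1],1), cv2.boundingRect(a),[np.round(onplane(n,*q,zz),4) for zz in(0.018,.036)])
q=[168.55,223.75];print('top face',onplane('top',*q,.036))
# side: top-face centre by eye z1 left (187,143)
q=[222+18.75-.5,266+14.35-.5];print('side topface',onplane('side',*q,.036))
# plate
cs=np.array([[58,133],[247,67],[312,262],[125,325]])
P=[]
for c in cs:
    q=(c+.5)/5-.5+[251,172];P.append(onplane('top',*q,.010))
P=np.array(P);print(np.round(P,4),P.mean(0),np.linalg.norm(np.diff(P,axis=0),axis=1))
cs=np.array([[487,145],[667,165],[650,298],[457,276]])-[380,0]
P=[]
for c in cs:
    q=(c+.5)/5-.5+[250,157];P.append(onplane('side',*q,.010))
P=np.array(P);print(np.round(P,4),P.mean(0),np.linalg.norm(np.diff(P,axis=0),axis=1))
c=np.array([578-380,178]);print('tip top',onplane('top',*((c+.5)/5-.5+[251,172]),.083))
c=np.array([571-380,115]);print('tip side',onplane('side',*((c+.5)/5-.5+[250,157]),.083))
for a in((549,177),(597,195)):
    print('pin',onplane('top',*((np.array(a)-[380,0]+.5)/5-.5+[251,172]),.063))
E
```

```text
top -1 [169.17 225.  ] [188.2 194.5] (92, 102, 190, 187) [array([0.4479, 0.3473, 0.018 ]), array([0.4468, 0.3443, 0.036 ])]
top 0 [169.48 224.21] [61.1 83.5] (160, 148, 63, 83) [array([0.4499, 0.3465, 0.018 ]), array([0.4488, 0.3435, 0.036 ])]
side -1 [240.49 284.67] [216.8 262. ] (82, 62, 222, 261) [array([0.4494, 0.3502, 0.018 ]), array([0.4427, 0.3603, 0.036 ])]
top face [0.45006463 0.34590772 0.036     ]
side topface [0.44949537 0.34976404 0.036     ]
[[ 0.5145  0.1007  0.01  ]
 [ 0.5481 -0.0019  0.01  ]
 [ 0.4426 -0.033   0.01  ]
 [ 0.4114  0.0676  0.01  ]] [0.47914915 0.03336711 0.01      ] [0.10789296 0.11002385 0.10528949]
[[ 0.5485  0.0006  0.01  ]
 [ 0.4454 -0.0329  0.01  ]
 [ 0.411   0.0749  0.01  ]
 [ 0.5124  0.1093  0.01  ]] [0.47934642 0.03795725 0.01      ] [0.10838006 0.11317052 0.10706461]
tip top [0.48206005 0.03262328 0.083     ]
tip side [0.48143592 0.03382322 0.083     ]
pin [0.48472602 0.04578191 0.063     ]
pin [0.47495233 0.02145707 0.063     ]
```

```bash
python3 - <<'E'
from h import *
for uv in((225,145),(360,145),(220,133),(375,133)):
    print(uv,[np.round(onplane('top',*uv,z)[:2],3) for z in(0,.1,.2,.3)])
# printer front in side view: base edge (228,200)-(300,130); top tray front corners
for uv in((210,218),(208,165),(300,113),(292,100)):
    print(uv,[np.round(onplane('side',*uv,z)[:2],3) for z in(0,.1,.2,.3)])
E
```

```text
(225, 145) [array([0.664, 0.199]), array([0.641, 0.194]), array([0.619, 0.189]), array([0.596, 0.184])]
(360, 145) [array([ 0.657, -0.172]), array([ 0.635, -0.148]), array([ 0.613, -0.124]), array([ 0.591, -0.1  ])]
(220, 133) [array([0.698, 0.212]), array([0.672, 0.206]), array([0.647, 0.2  ]), array([0.622, 0.194])]
(375, 133) [array([ 0.69 , -0.215]), array([ 0.665, -0.188]), array([ 0.641, -0.161]), array([ 0.616, -0.134])]
(210, 218) [array([0.641, 0.194]), array([0.577, 0.271]), array([0.512, 0.348]), array([0.448, 0.425])]
(208, 165) [array([ 0.785, -0.007]), array([0.7  , 0.099]), array([0.615, 0.205]), array([0.53 , 0.311])]
(300, 113) [array([ 0.654, -0.468]), array([ 0.588, -0.296]), array([ 0.522, -0.124]), array([0.456, 0.049])]
(292, 100) [array([ 0.729, -0.556]), array([ 0.652, -0.371]), array([ 0.575, -0.186]), array([ 0.498, -0.001])]
```

>>> send_rows(
  series=[
    {"dx": 2, "dy": 3.5, "dz": 0.5, "fingers": 0},
    {"dx": 2, "dy": 3.5, "dz": 0.5},
    {"dx": 2, "dy": 3.5},
    {"dx": 2, "dy": 3.5},
    {"dx": 2, "dy": 3.5},
    {"dx": 2, "dy": 3.5},
    {"dx": 2, "dy": 3.5},
    {"dx": 2, "dy": 3.5},
  ],
)

```text
schema error: expected keys wx, wy, wz, dx, dy, dz, fingers
```

>>> send_rows(
  series=[
    {"wx": 0, "wy": 0, "wz": 0, "dx": 2, "dy": 3.5, "dz": 0.5, "fingers": 0},
    {"wx": 0, "wy": 0, "wz": 0, "dx": 2, "dy": 3.5, "dz": 0.5, "fingers": 0},
    {"wx": 0, "wy": 0, "wz": 0, "dx": 2, "dy": 3.5, "dz": 0, "fingers": 0},
    {"wx": 0, "wy": 0, "wz": 0, "dx": 2, "dy": 3.5, "dz": 0, "fingers": 0},
    {"wx": 0, "wy": 0, "wz": 0, "dx": 2, "dy": 3.5, "dz": 0, "fingers": 0},
    {"wx": 0, "wy": 0, "wz": 0, "dx": 2, "dy": 3.5, "dz": 0, "fingers": 0},
    {"wx": 0, "wy": 0, "wz": 0, "dx": 2, "dy": 3.5, "dz": 0, "fingers": 0},
    {"wx": 0, "wy": 0, "wz": 0, "dx": 2, "dy": 3.5, "dz": 0, "fingers": 0},
  ],
)

```text
t: 0.77
tool_pos: [0.4145, -0.2543, 0.2016]
orientation: [-3.06, -0.67, 0.007]
force: [0.7, -0.0, -0.2]
opening: 0.0931
```

>>> send_rows(
  series=[
    {"wx": 0, "wy": 0, "wz": 0, "dx": 0.2, "dy": 3.8, "dz": 0, "fingers": 0},
    {"wx": 0, "wy": 0, "wz": 0, "dx": 0.2, "dy": 3.8, "dz": 0, "fingers": 0},
    {"wx": 0, "wy": 0, "wz": 0, "dx": 0.2, "dy": 3.8, "dz": 0, "fingers": 0},
    {"wx": 0, "wy": 0, "wz": 0, "dx": 0.2, "dy": 3.8, "dz": 0, "fingers": 0},
    {"wx": 0, "wy": 0, "wz": 0, "dx": 0.2, "dy": 3.8, "dz": 0, "fingers": 0},
    {"wx": 0, "wy": 0, "wz": 0, "dx": 0.2, "dy": 3.8, "dz": 0, "fingers": 0},
    {"wx": 0, "wy": 0, "wz": 0, "dx": 0.2, "dy": 3.8, "dz": 0, "fingers": 0},
    {"wx": 0, "wy": 0, "wz": 0, "dx": 0.2, "dy": 3.8, "dz": 0, "fingers": 0},
    {"wx": 0, "wy": 0, "wz": 0, "dx": 0.2, "dy": 3.8, "dz": 0, "fingers": 0},
    {"wx": 0, "wy": 0, "wz": 0, "dx": 0.2, "dy": 3.8, "dz": 0, "fingers": 0},
    {"wx": 0, "wy": 0, "wz": 0, "dx": 0.2, "dy": 3.8, "dz": 0, "fingers": 0},
    {"wx": 0, "wy": 0, "wz": 0, "dx": 0.2, "dy": 3.8, "dz": 0, "fingers": 0},
    {"wx": 0, "wy": 0, "wz": 0, "dx": 0.2, "dy": 3.8, "dz": 0, "fingers": 0},
    {"wx": 0, "wy": 0, "wz": 0, "dx": 0.2, "dy": 3.8, "dz": 0, "fingers": 0},
    {"wx": 0, "wy": 0, "wz": 0, "dx": 0.2, "dy": 3.8, "dz": 0, "fingers": 0},
    {"wx": 0, "wy": 0, "wz": 0, "dx": 0, "dy": 0, "dz": 0, "fingers": 0},
  ],
)

```text
t: 2.1
tool_pos: [0.4369, 0.3509, 0.1953]
orientation: [-3.056, -0.678, 0.014]
force: [0.6, 0.0, -0.1]
opening: 0.0928
```

```bash
cat >> h.py <<'E'
from scipy.spatial.transform import Rotation as Ro
def st():
    s=robot.read_state();R=Ro.from_rotvec(s['orientation']).as_matrix();z=R[:,2]
    w=np.cross(z,[0,0,-1]); y=R[:,1]
    print('t',round(s['t'],2),'pos',np.round(s['tool_pos'],4),'fix tilt',np.round(w,4),'yaw',round(np.degrees(np.arctan2(y[1],y[0])),2),'F',np.round(s['force'],1),'M',np.round(s['wrist_torque'],2),'open',round(s['opening'],4),'q6',round(s['q'][5],2));return s
E
python3 -c "
from h import *
st();snap('side','s1.png')
im=cv2.imread('pics/s1.png');cv2.imwrite('pics/s1z.png',cv2.resize(im[150:340,140:340],(800,600)))"
```

```text
t 2.1 pos [0.4369 0.3509 0.1953] fix tilt [-0.0093 -0.0115 -0.    ] yaw -64.98 F [ 0.6  0.  -0.1] M [ 0.01 -0.08  0.02] open 0.0928 q6 1.71
```

View pics/s1z.png

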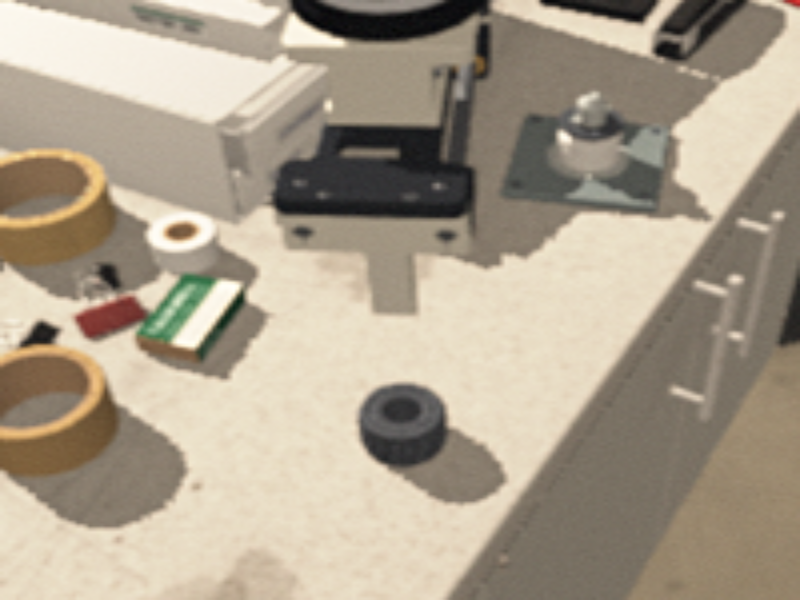

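The jaws hang above and behind the collar, which sits at zoomed (402,425) and hasn't moved. I'll correct xy and tilt, then go down partway.

>>> send_rows(
  series=[
    {"wx": -0.009, "wy": -0.011, "wz": 0, "dx": 1.2, "dy": -0.3, "dz": -2, "fingers": 0},
    {"wx": 0, "wy": 0, "wz": 0, "dx": 0, "dy": 0, "dz": -3.5, "fingers": 0},
    {"wx": 0, "wy": 0, "wz": 0, "dx": 0, "dy": 0, "dz": -3.5, "fingers": 0},
    {"wx": 0, "wy": 0, "wz": 0, "dx": 0, "dy": 0, "dz": -3.5, "fingers": 0},
    {"wx": 0, "wy": 0, "wz": 0, "dx": 0, "dy": 0, "dz": -1, "fingers": 0},
    {"wx": 0, "wy": 0, "wz": 0, "dx": 0, "dy": 0, "dz": 0, "fingers": 0},
  ],
)

```text
t: 2.65
tool_pos: [0.4499, 0.3422, 0.0577]
orientation: [3.064, 0.682, 0.005]
force: [0.8, -0.6, 1.0]
opening: 0.0929
```

```bash
python3 -c "
from h import *
st();snap('side','s2.png')
im=cv2.imread('pics/s2.png');cv2.imwrite('pics/s2z.png',cv2.resize(im[210:330,170:310],(700,600)))"
```

```text
t 2.65 pos [0.4499 0.3422 0.0577] fix tilt [0.0023 0.0035 0.    ] yaw -64.89 F [ 0.8 -0.6  1. ] M [ 0.02 -0.   -0.  ] open 0.0929 q6 1.7
```

View pics/s2z.png

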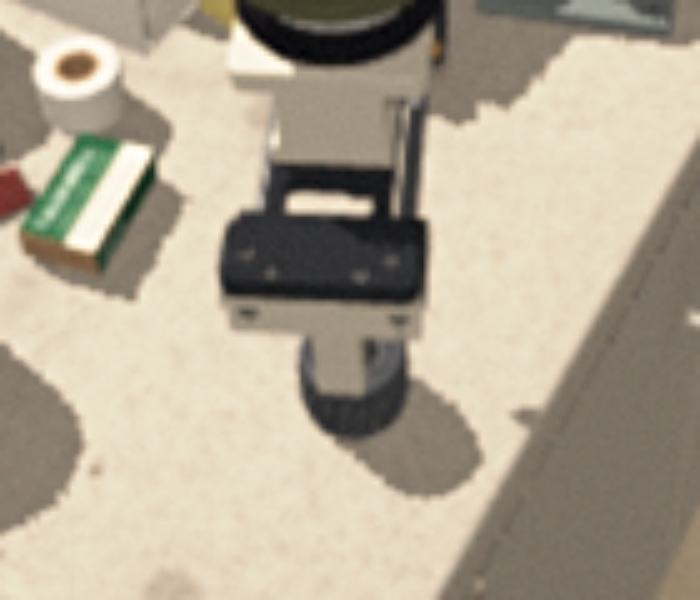

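```bash
python3 -c "
from h import *
y=np.array([.424,-.906,0]);t=np.array([.4499,.3422,.0577])
for d in(.0465,.055,.064): print(proj('side',t-y*d),end=' ')
for c in ((.449,.347),(.450,.346),(.449,.349)): print(c,proj('side',np.array([*c,.036])),proj('side',np.array([*c,.0])))
"
```

```text
[239.39280738 289.79640966] [238.99857124 293.34094712] [238.57360819 297.16174722] (0.449, 0.347) [241.07117332 279.01331067] [241.68839922 288.19131498]
(0.45, 0.346) [240.91151648 278.50022087] [241.53272155 287.68192138]
(0.449, 0.349) [240.61617081 279.68292662] [241.24799714 288.85575754]
```

>>> send_rows(
  series=[
    {"wx": 0.002, "wy": 0.003, "wz": 0, "dx": 0, "dy": 0.5, "dz": -2, "fingers": 0},
    {"wx": 0, "wy": 0, "wz": 0, "dx": 0, "dy": 0, "dz": -2, "fingers": 0},
    {"wx": 0, "wy": 0, "wz": 0, "dx": 0, "dy": 0, "dz": -0.7, "fingers": 0},
    {"wx": 0, "wy": 0, "wz": 0, "dx": 0, "dy": 0, "dz": 0, "fingers": 0},
  ],
)

```text
t: 3.03
tool_pos: [0.4559, 0.3489, 0.0202]
orientation: [-3.064, -0.679, -0.018]
force: [0.3, -0.7, 0.4]
opening: 0.0932
```

```bash
python3 -c "
from h import *
st()"
```

```text
t 3.03 pos [0.4559 0.3489 0.0202] fix tilt [-0.0056  0.0105  0.    ] yaw -65.0 F [ 0.3 -0.7  0.4] M [-0.06  0.02  0.03] open 0.0932 q6 1.7
```

>>> send_rows(
  series=[
    {"wx": 0, "wy": 0, "wz": 0, "dx": 0, "dy": 0, "dz": 0, "fingers": 0},
    {"wx": 0, "wy": 0, "wz": 0, "dx": 0, "dy": 0, "dz": 0, "fingers": 0},
  ],
)

```text
t: 3.2
tool_pos: [0.4579, 0.3497, 0.024]
orientation: [-3.063, -0.678, -0.024]
force: [0.1, 1.0, -0.2]
opening: 0.0933
```

```bash
python3 -c "
from h import *
st();snap('side','s3.png')
im=cv2.imread('pics/s3.png');cv2.imwrite('pics/s3z.png',cv2.resize(im[210:330,170:310],(700,600)))"
```

```text
t 3.2 pos [0.4579 0.3497 0.024 ] fix tilt [-0.0076  0.0138  0.    ] yaw -65.03 F [ 0.1  1.  -0.2] M [-0.01 -0.02  0.  ] open 0.0933 q6 1.7
```

View pics/s3z.png

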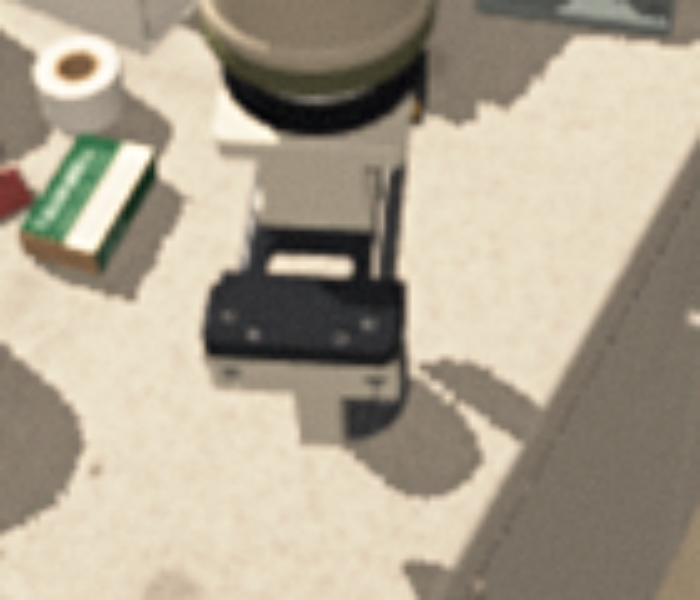

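>>> send_rows(
  series=[
    {"wx": -0.007, "wy": 0.013, "wz": 0, "dx": -0.9, "dy": -0.2, "dz": 0, "fingers": 0},
    {"wx": 0, "wy": 0, "wz": 0, "dx": 0, "dy": 0, "dz": 0, "fingers": 0},
  ],
)

```text
t: 3.42
tool_pos: [0.4501, 0.3486, 0.0271]
orientation: [-3.066, -0.678, -0.006]
force: [-0.6, 0.7, -0.3]
opening: 0.093
```

```bash
python3 -c "
from h import *
s=st();print(s['dq'])"
```

```text
t 3.42 pos [0.4501 0.3486 0.0271] fix tilt [-0.0025  0.0034  0.    ] yaw -65.05 F [-0.6  0.7 -0.3] M [ 0.03  0.01 -0.01] open 0.093 q6 1.7
[-0.00854809 -0.00652277 -0.01978761 -0.00625286 -0.02500948 -0.00647137]
```

>>> send_rows(
  series=[
    {"wx": 0, "wy": 0, "wz": 0, "dx": 0, "dy": 0, "dz": -1.0, "fingers": 0},
    {"wx": 0, "wy": 0, "wz": 0, "dx": 0, "dy": 0, "dz": -0.9, "fingers": 0},
    {"wx": 0, "wy": 0, "wz": 0, "dx": 0, "dy": 0, "dz": -0.2, "fingers": 0},
  ],
)

```text
t: 3.67
tool_pos: [0.4512, 0.3498, 0.007]
orientation: [-3.064, -0.679, -0.012]
force: [0.0, 0.5, -0.4]
opening: 0.093
```

```bash
python3 -c "
from h import *
s=st()"
```

```text
t 3.67 pos [0.4512 0.3498 0.007 ] fix tilt [-0.0048  0.0071  0.    ] yaw -65.01 F [ 0.   0.5 -0.4] M [-0.06  0.05 -0.06] open 0.093 q6 1.7
```

>>> send_rows(
  series=[
    {"wx": -0.005, "wy": 0.007, "wz": 0, "dx": -0.3, "dy": -0.2, "dz": -0.1, "fingers": 0},
    {"wx": 0, "wy": 0, "wz": 0, "dx": 0, "dy": 0, "dz": -0.1, "fingers": 100},
    {"wx": 0, "wy": 0, "wz": 0, "dx": 0, "dy": 0, "dz": -0.1, "fingers": 255},
    {"wx": 0, "wy": 0, "wz": 0, "dx": 0, "dy": 0, "dz": -0.1, "fingers": 255},
  ],
  newtons=40,
)

```text
t: 4.0
tool_pos: [0.4463, 0.3465, -0.0]
orientation: [3.065, 0.679, -0.008]
force: [-0.6, -0.4, -0.5]
opening: 0.0777
```

```bash
python3 -c "
from h import *
s=st()"
```

```text
t 4.0 pos [ 0.4463  0.3465 -0.    ] fix tilt [ 0.0031 -0.0043  0.    ] yaw -65.0 F [-0.6 -0.4 -0.5] M [-0.01 -0.04  0.01] open 0.0777 q6 1.7
```

>>> send_rows(
  series=[
    {"wx": 0.003, "wy": -0.004, "wz": 0, "dx": 0.25, "dy": 0.1, "dz": 0.6, "fingers": 200},
    {"wx": 0, "wy": 0, "wz": 0, "dx": 0, "dy": 0, "dz": 0, "fingers": 255},
  ],
)

```text
t: 4.17
tool_pos: [0.4487, 0.3474, 0.0059]
orientation: [3.067, 0.68, -0.001]
force: [0.4, 0.6, 0.6]
opening: 0.0642
```

```bash
python3 -c "
from h import *
s=st()"
```

```text
t 4.17 pos [0.4487 0.3474 0.0059] fix tilt [ 0.0004 -0.0007  0.    ] yaw -65.0 F [0.4 0.6 0.6] M [-0.06  0.01  0.01] open 0.0642 q6 1.7
```

Spot on; finish closing.

>>> send_rows(
  series=[
    {"wx": 0, "wy": 0, "wz": 0, "dx": 0, "dy": 0, "dz": 0, "fingers": 255},
    {"wx": 0, "wy": 0, "wz": 0, "dx": 0, "dy": 0, "dz": 0, "fingers": 255},
    {"wx": 0, "wy": 0, "wz": 0, "dx": 0, "dy": 0, "dz": 0, "fingers": 255},
    {"wx": 0, "wy": 0, "wz": 0, "dx": 0, "dy": 0, "dz": 0, "fingers": 255},
  ],
)

```text
t: 4.5
tool_pos: [0.4495, 0.3477, 0.007]
orientation: [-3.067, -0.68, -0.002]
force: [-0.4, -0.1, -1.7]
opening: 0.0471
```

```bash
python3 -c "
from h import *
s=st()"
```

```text
t 4.5 pos [0.4495 0.3477 0.007 ] fix tilt [-0.0005  0.0009  0.    ] yaw -65.01 F [-0.4 -0.1 -1.7] M [-0.01  0.03 -0.01] open 0.0471 q6 1.7
```

```bash
python3 -c "
from h import *
st();snap('side','s4.png');snap('top','t4.png')
im=cv2.imread('pics/s4.png')[230:320,190:300];t=cv2.imread('pics/t4.png')[180:270,110:220]
cv2.imwrite('pics/s4z.png',np.vstack([cv2.resize(im,(440,300*1),interpolation=2),cv2.resize(t,(440,300),interpolation=2)]))"
```

```text
t 4.5 pos [0.4495 0.3477 0.007 ] fix tilt [-0.0005  0.0009  0.    ] yaw -65.01 F [-0.4 -0.1 -1.7] M [-0.01  0.03 -0.01] open 0.0471 q6 1.7
```

View pics/s4z.png

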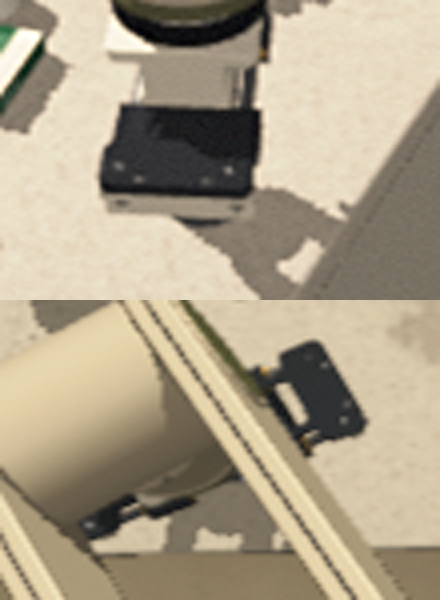

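The camera can't see the pads here: only a sliver of the collar shows below the finger, at crop (205,218). I'll lift and check the opening.

>>> send_rows(
  series=[
    {"wx": 0, "wy": 0, "wz": 0, "dx": 0, "dy": 0, "dz": 0, "fingers": 255},
    {"wx": 0, "wy": 0, "wz": 0, "dx": 0, "dy": 0, "dz": 1, "fingers": 255},
    {"wx": 0, "wy": 0, "wz": 0, "dx": 0, "dy": 0, "dz": 3, "fingers": 255},
    {"wx": 0, "wy": 0, "wz": 0, "dx": 0, "dy": 0, "dz": 3.5, "fingers": 255},
    {"wx": 0, "wy": 0, "wz": 0, "dx": 0, "dy": 0, "dz": 3, "fingers": 255},
    {"wx": 0, "wy": 0, "wz": 0, "dx": 0, "dy": 0, "dz": 0, "fingers": 255},
    {"wx": 0, "wy": 0, "wz": 0, "dx": 0, "dy": 0, "dz": 0, "fingers": 255},
  ],
)

```text
t: 5.18
tool_pos: [0.4457, 0.3455, 0.1161]
orientation: [3.065, 0.679, -0.009]
force: [0.5, 0.0, -3.0]
opening: 0.048
```

```bash
python3 -c "
from h import *
st();snap('side','s5.png');snap('top','t5.png')
im=cv2.imread('pics/s5.png')[200:320,180:300]
cv2.imwrite('pics/s5z.png',cv2.resize(im,(600,600),interpolation=2))"
```

```text
t 5.18 pos [0.4457 0.3455 0.1161] fix tilt [ 0.0031 -0.0051  0.    ] yaw -65.01 F [ 0.5  0.  -3. ] M [-0.04  0.02  0.  ] open 0.048 q6 1.7
```

View pics/s5z.png

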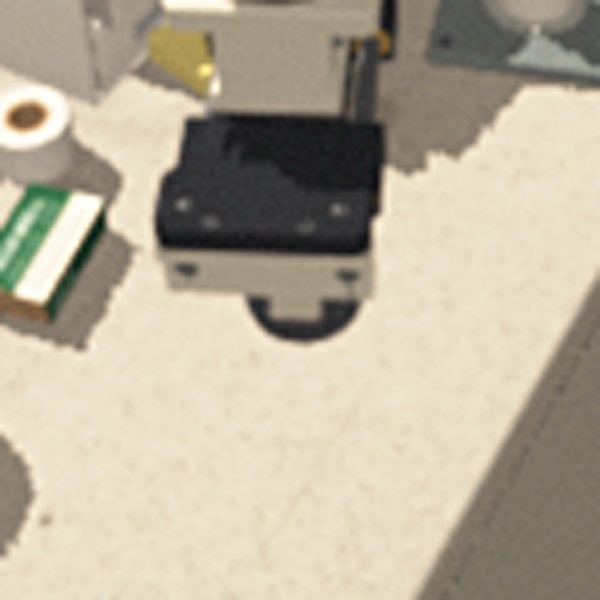

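>>> send_rows(
  series=[
    {"wx": 0.003, "wy": -0.005, "wz": 0, "dx": 0.4, "dy": -3.7, "dz": 1, "fingers": 255},
    {"wx": 0, "wy": 0, "wz": 0, "dx": 0.4, "dy": -3.7, "dz": 1, "fingers": 255},
    {"wx": 0, "wy": 0, "wz": 0, "dx": 0.4, "dy": -3.7, "dz": 0, "fingers": 255},
    {"wx": 0, "wy": 0, "wz": 0, "dx": 0.4, "dy": -3.7, "dz": 0, "fingers": 255},
    {"wx": 0, "wy": 0, "wz": 0, "dx": 0.4, "dy": -3.7, "dz": 0, "fingers": 255},
    {"wx": 0, "wy": 0, "wz": 0, "dx": 0.4, "dy": -3.7, "dz": 0, "fingers": 255},
    {"wx": 0, "wy": 0, "wz": 0, "dx": 0.4, "dy": -3.7, "dz": 0, "fingers": 255},
    {"wx": 0, "wy": 0, "wz": 0, "dx": 0.4, "dy": -3, "dz": 0, "fingers": 255},
    {"wx": 0, "wy": 0, "wz": 0, "dx": 0.2, "dy": -1, "dz": 0, "fingers": 255},
    {"wx": 0, "wy": 0, "wz": 0, "dx": 0, "dy": 0, "dz": 0, "fingers": 255},
    {"wx": 0, "wy": 0, "wz": 0, "dx": 0, "dy": 0, "dz": 0, "fingers": 255},
  ],
)

```text
t: 6.2
tool_pos: [0.4661, 0.0327, 0.1174]
orientation: [-3.065, -0.686, 0.045]
force: [-0.3, 1.4, -1.4]
opening: 0.0474
```

```bash
python3 -c "
from h import *
st()"
```

```text
t 6.2 pos [0.4661 0.0327 0.1174] fix tilt [ 0.0053 -0.0281  0.    ] yaw -64.78 F [-0.3  1.4 -1.4] M [ 0.06 -0.06  0.06] open 0.0474 q6 1.1
```

>>> send_rows(
  series=[
    {"wx": 0.005, "wy": -0.028, "wz": 0, "dx": 1.4, "dy": 0.1, "dz": 0.6, "fingers": 255},
    {"wx": 0, "wy": 0, "wz": 0, "dx": 0, "dy": 0, "dz": 0, "fingers": 255},
    {"wx": 0, "wy": 0, "wz": 0, "dx": 0, "dy": 0, "dz": 0, "fingers": 255},
  ],
)

```text
t: 6.45
tool_pos: [0.4798, 0.0364, 0.1216]
orientation: [-3.064, -0.688, 0.002]
force: [-0.3, -0.1, -3.0]
opening: 0.0474
```

```bash
python3 -c "
from h import *
st();snap('side','s6.png');snap('top','t6.png')
im=cv2.imread('pics/s6.png')[140:240,240:340];t=cv2.imread('pics/t6.png')[160:260,240:340]
cv2.imwrite('pics/s6z.png',np.hstack([cv2.resize(i,(400,400),interpolation=2) for i in(im,t)]))"
```

```text
t 6.45 pos [0.4798 0.0364 0.1216] fix tilt [-0.0014 -0.0014 -0.    ] yaw -64.67 F [-0.3 -0.1 -3. ] M [ 0.02  0.02 -0.05] open 0.0474 q6 1.1
```

View pics/s6z.png

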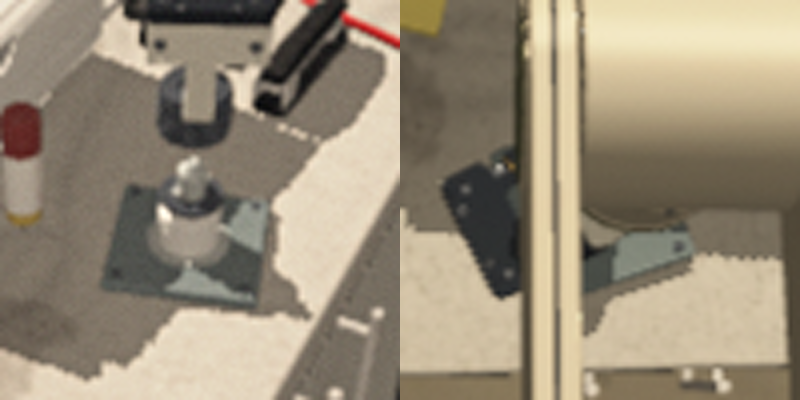

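```bash
python3 -c "
from h import *
im=cv2.imread('pics/s6.png')[155:180,270:310];g=cv2.cvtColor(cv2.resize(im,None,fx=8,fy=8,interpolation=2),6)
for r in (40,60,80,100,120,130,140): 
  x=np.where(g[r]<80)[0]; 
  if len(x): print('row',155+(r+.5)/8-.5,'x',270+(x.min()+.5)/8-.5,270+(x.max()+.5)/8-.5)
c=g[:,int((288-270)*8)]; print('bottom row',155+(np.where(c<80)[0].max()+.5)/8-.5)
for p in ((.4798,.0364),(.4803,.0338)):
  # predicted silhouette
  th=np.linspace(0,2*np.pi,200)
  for z in (.1146,.1506):
    P=np.array([proj('side',np.array([p[0]+.025*np.cos(a),p[1]+.025*np.sin(a),z])) for a in th]);print(p,z,'x',P[:,0].min(),P[:,0].max(),'y',P[:,1].min(),P[:,1].max())
for z in(.063,.083): print(z,proj('side',np.array([.4803,.0338,z])))
"
```

```text
row 159.5625 x 284.0625 309.4375
row 164.5625 x 279.6875 309.4375
row 167.0625 x 279.5625 309.4375
row 169.5625 x 279.0625 297.1875
row 170.8125 x 279.1875 296.9375
row 172.0625 x 279.8125 296.5625
bottom row 176.5625
(0.4798, 0.0364) 0.1146 x 279.21398643281407 297.8891433808053 y 165.58831514379133 177.04855465736497
(0.4798, 0.0364) 0.1506 x 279.6704820249396 298.83758397283117 y 154.78788396957074 166.10574422176984
(0.4803, 0.0338) 0.1146 x 279.4664517893176 298.10540340743535 y 165.03108266499675 176.44560182848812
(0.4803, 0.0338) 0.1506 x 279.9286047231049 299.05757042404474 y 154.23795619328467 165.5094757941737
0.063 [287.81900573 185.26902518]
0.083 [288.1796849  179.71719421]
```

>>> send_rows(
  series=[
    {"wx": -0.001, "wy": -0.001, "wz": 0, "dx": 0.05, "dy": -0.25, "dz": -0.8, "fingers": 255},
    {"wx": 0, "wy": 0, "wz": 0, "dx": 0, "dy": 0, "dz": -0.8, "fingers": 255},
    {"wx": 0, "wy": 0, "wz": 0, "dx": 0, "dy": 0, "dz": -0.8, "fingers": 255},
    {"wx": 0, "wy": 0, "wz": 0, "dx": 0, "dy": 0, "dz": -0.3, "fingers": 255},
    {"wx": 0, "wy": 0, "wz": 0, "dx": 0, "dy": 0, "dz": 0, "fingers": 255},
  ],
)

```text
t: 6.97
tool_pos: [0.4801, 0.0355, 0.0918]
orientation: [-3.064, -0.694, -0.0]
force: [0.8, -0.5, -0.7]
opening: 0.0475
```

```bash
python3 -c "
from h import *
st()"
```

```text
t 6.97 pos [0.4801 0.0355 0.0918] fix tilt [-0.0002  0.      0.    ] yaw -64.46 F [ 0.8 -0.5 -0.7] M [0.05 0.03 0.01] open 0.0475 q6 1.09
```

>>> send_rows(
  series=[
    {"wx": 0, "wy": 0, "wz": 0, "dx": 0, "dy": -0.2, "dz": 0, "fingers": 255},
    {"wx": 0, "wy": 0, "wz": 0, "dx": 0, "dy": 0, "dz": -0.4, "fingers": 255},
    {"wx": 0, "wy": 0, "wz": 0, "dx": 0, "dy": 0, "dz": -0.4, "fingers": 255},
    {"wx": 0, "wy": 0, "wz": 0, "dx": 0, "dy": 0, "dz": -0.2, "fingers": 255},
    {"wx": 0, "wy": 0, "wz": 0, "dx": 0, "dy": 0, "dz": 0, "fingers": 255},
  ],
)

```text
t: 7.38
tool_pos: [0.4797, 0.0332, 0.0802]
orientation: [-3.064, -0.694, 0.002]
force: [-0.2, -0.3, -1.5]
opening: 0.048
```

```bash
python3 -c "
from h import *
st();snap('side','s7.png')
im=cv2.imread('pics/s7.png')[140:240,240:340]
cv2.imwrite('pics/s7z.png',cv2.resize(im,(600,600),interpolation=2))"
```

```text
t 7.38 pos [0.4797 0.0332 0.0802] fix tilt [-0.0003 -0.001  -0.    ] yaw -64.48 F [-0.2 -0.3 -1.5] M [-0.   -0.    0.01] open 0.048 q6 1.09
```

View pics/s7z.png

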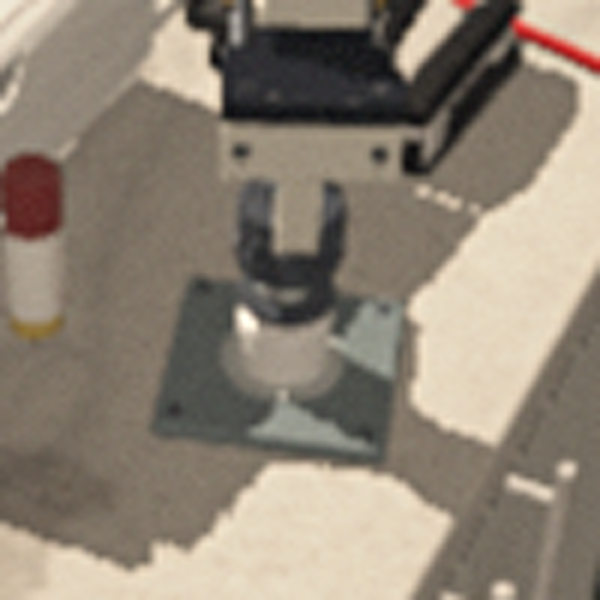

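The collar is threaded over the spindle with no contact force. Its underside is at about 73 mm. Next I lower it onto the pins.

>>> send_rows(
  series=[
    {"wx": 0, "wy": 0, "wz": 0, "dx": 0, "dy": 0, "dz": -0.4, "fingers": 255},
    {"wx": 0, "wy": 0, "wz": 0, "dx": 0, "dy": 0, "dz": -0.4, "fingers": 255},
    {"wx": 0, "wy": 0, "wz": 0, "dx": 0, "dy": 0, "dz": -0.4, "fingers": 255},
    {"wx": 0, "wy": 0, "wz": 0, "dx": 0, "dy": 0, "dz": -0.2, "fingers": 255},
  ],
)

```text
t: 7.77
tool_pos: [0.482, 0.0334, 0.069]
orientation: [3.064, 0.694, 0.006]
force: [-11.7, 1.7, 28.2]
opening: 0.0477
```

```bash
python3 -c "
from h import *
st()"
```

```text
t 7.77 pos [0.482  0.0334 0.069 ] fix tilt [-0.0007  0.0036  0.    ] yaw -64.49 F [-11.7   1.7  28.2] M [0.59 2.26 0.04] open 0.0477 q6 1.09
```

>>> send_rows(
  series=[
    {"wx": 0, "wy": 0.003, "wz": 0, "dx": -0.2, "dy": 0, "dz": 0.05, "fingers": 255},
    {"wx": 0, "wy": 0, "wz": 0, "dx": 0, "dy": 0, "dz": -0.05, "fingers": 255},
  ],
)

```text
t: 7.93
tool_pos: [0.4808, 0.0335, 0.0698]
orientation: [-3.064, -0.694, -0.004]
force: [-0.4, 0.2, -0.7]
opening: 0.0475
```

```bash
python3 -c "
from h import *
st()"
```

```text
t 7.93 pos [0.4808 0.0335 0.0698] fix tilt [-0.0007  0.0022  0.    ] yaw -64.48 F [-0.4  0.2 -0.7] M [-0.04  0.11 -0.04] open 0.0475 q6 1.09
```

>>> send_rows(
  series=[
    {"wx": 0, "wy": 0.002, "wz": 0, "dx": 0, "dy": 0, "dz": -0.1, "fingers": 255},
    {"wx": 0, "wy": 0, "wz": 0.04, "dx": 0, "dy": 0, "dz": -0.1, "fingers": 255},
    {"wx": 0, "wy": 0, "wz": 0.04, "dx": 0, "dy": 0, "dz": -0.1, "fingers": 255},
    {"wx": 0, "wy": 0, "wz": 0.04, "dx": 0, "dy": 0, "dz": -0.1, "fingers": 255},
    {"wx": 0, "wy": 0, "wz": 0.04, "dx": 0, "dy": 0, "dz": -0.1, "fingers": 255},
  ],
)

```text
t: 8.35
tool_pos: [0.4817, 0.0337, 0.0693]
orientation: [-2.996, -0.943, -0.002]
force: [-7.7, -1.1, 12.5]
opening: 0.0475
```

```bash
python3 -c "
from h import *
st()"
```

```text
t 8.35 pos [0.4817 0.0337 0.0693] fix tilt [-0.0014  0.001   0.    ] yaw -55.04 F [-7.7 -1.1 12.5] M [ 0.12  1.44 -0.15] open 0.0475 q6 0.92
```

>>> send_rows(
  series=[
    {"wx": 0, "wy": 0, "wz": 0.04, "dx": -0.1, "dy": 0, "dz": -0.1, "fingers": 255},
    {"wx": 0, "wy": 0, "wz": 0.04, "dx": -0.03, "dy": 0, "dz": -0.1, "fingers": 255},
    {"wx": 0, "wy": 0, "wz": 0.04, "dx": -0.03, "dy": 0, "dz": -0.1, "fingers": 255},
    {"wx": 0, "wy": 0, "wz": 0.04, "dx": -0.03, "dy": 0, "dz": -0.1, "fingers": 255},
    {"wx": 0, "wy": 0, "wz": 0.04, "dx": -0.03, "dy": 0, "dz": -0.1, "fingers": 255},
    {"wx": 0, "wy": 0, "wz": 0.04, "dx": -0.03, "dy": 0, "dz": -0.1, "fingers": 255},
    {"wx": 0, "wy": 0, "wz": 0.04, "dx": -0.03, "dy": 0, "dz": -0.1, "fingers": 255},
    {"wx": 0, "wy": 0, "wz": 0.04, "dx": -0.03, "dy": 0, "dz": -0.1, "fingers": 255},
  ],
)

```text
t: 9.02
tool_pos: [0.4808, 0.0335, 0.0668]
orientation: [2.796, 1.431, 0.007]
force: [-0.5, -1.0, -1.2]
opening: 0.0473
```

```bash
python3 -c "
from h import *
st()"
```

```text
t 9.02 pos [0.4808 0.0335 0.0668] fix tilt [-0.0019  0.0041  0.    ] yaw -35.8 F [-0.5 -1.  -1.2] M [-0.14  0.05  0.03] open 0.0473 q6 0.59
```

z has dropped to 66.8 mm with no upward force, so the keyways look engaged. I'll stop turning and lower.

>>> send_rows(
  series=[
    {"wx": -0.001, "wy": 0.004, "wz": 0, "dx": 0, "dy": 0, "dz": -0.2, "fingers": 255},
    {"wx": 0, "wy": 0, "wz": 0, "dx": 0, "dy": 0, "dz": -0.2, "fingers": 255},
    {"wx": 0, "wy": 0, "wz": 0, "dx": 0, "dy": 0, "dz": -0.1, "fingers": 255},
  ],
)

```text
t: 9.27
tool_pos: [0.4807, 0.0333, 0.0606]
orientation: [-2.796, -1.43, 0.001]
force: [-0.9, -0.6, 2.9]
opening: 0.0474
```

```bash
python3 -c "
from h import *
st()"
```

```text
t 9.27 pos [0.4807 0.0333 0.0606] fix tilt [-0.0005 -0.0006 -0.    ] yaw -35.82 F [-0.9 -0.6  2.9] M [-0.04  0.27  0.02] open 0.0474 q6 0.59
```

>>> send_rows(
  series=[
    {"wx": 0, "wy": 0, "wz": 0, "dx": 0, "dy": 0, "dz": -0.3, "fingers": 255},
    {"wx": 0, "wy": 0, "wz": 0, "dx": 0, "dy": 0, "dz": -0.3, "fingers": 255},
    {"wx": 0, "wy": 0, "wz": 0, "dx": 0, "dy": 0, "dz": -0.2, "fingers": 255},
    {"wx": 0, "wy": 0, "wz": 0, "dx": 0, "dy": 0, "dz": -0.1, "fingers": 255},
  ],
  newtons=50,
)

```text
t: 9.6
tool_pos: [0.4809, 0.0332, 0.0536]
orientation: [-2.799, -1.425, 0.002]
force: [-9.2, 0.3, 19.6]
opening: 0.0472
```

```bash
python3 -c "
from h import *
st()"
```

```text
t 9.6 pos [0.4809 0.0332 0.0536] fix tilt [-0.0001 -0.0015 -0.    ] yaw -36.02 F [-9.2  0.3 19.6] M [0.01 1.86 0.12] open 0.0472 q6 0.59
```

>>> send_rows(
  series=[
    {"wx": 0, "wy": 0, "wz": 0, "dx": -0.04, "dy": 0, "dz": -0.13, "fingers": 255},
    {"wx": 0, "wy": 0, "wz": 0, "dx": 0, "dy": 0, "dz": -0.13, "fingers": 255},
    {"wx": 0, "wy": 0, "wz": 0, "dx": 0, "dy": 0, "dz": -0.13, "fingers": 255},
  ],
)

```text
t: 9.85
tool_pos: [0.4808, 0.0332, 0.0536]
orientation: [-2.8, -1.423, 0.003]
force: [-9.1, -1.1, 16.6]
opening: 0.0472
```

```bash
python3 -c "
from h import *
st();snap('side','s8.png');st();snap('top','t8.png');st()
im=cv2.imread('pics/s8.png')[140:240,240:340]
cv2.imwrite('pics/s8z.png',cv2.resize(im,(600,600),interpolation=2))
P=lambda z:[proj('side',np.array([.4803+.025*np.cos(a),.0338+.025*np.sin(a),z]))[1] for a in np.linspace(0,6.28,100)]
print([((max(P(z))-140+.5)*6) for z in(.047,.055,.063)])"
```

```text
t 9.85 pos [0.4808 0.0332 0.0536] fix tilt [ 0.0002 -0.0018  0.    ] yaw -36.13 F [-9.1 -1.1 16.6] M [-0.02  1.76  0.09] open 0.0472 q6 0.59
t 9.9 pos [0.4808 0.0332 0.0536] fix tilt [ 0.0002 -0.0019  0.    ] yaw -36.13 F [-9.6 -0.3 16.8] M [-0.03  1.75  0.17] open 0.0475 q6 0.59
t 9.95 pos [0.4808 0.0332 0.0536] fix tilt [ 0.0002 -0.0018  0.    ] yaw -36.13 F [-8.3 -1.4 16.9] M [-0.03  1.74  0.13] open 0.0474 q6 0.59
[np.float64(336.09184916364444), np.float64(323.10820222335906), np.float64(309.980045146765)]
```

View pics/s8z.png

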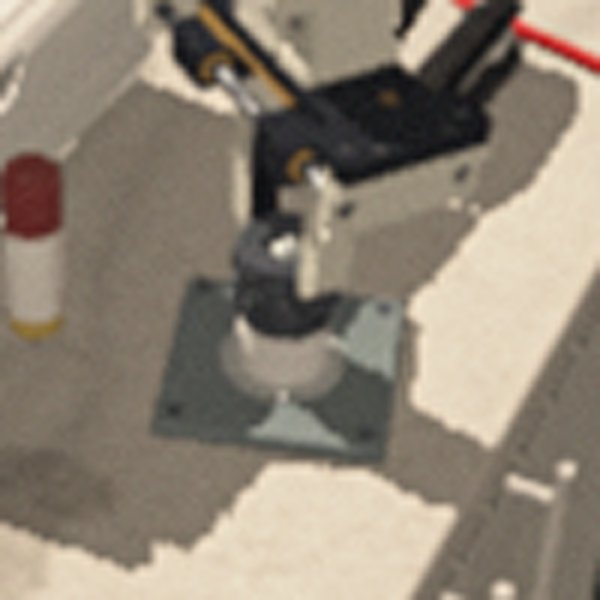

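The collar is down on the roll with its lower edge near zoomed row 336, as expected for home. I'll press slightly harder to confirm it's at the hard stop.

>>> send_rows(
  series=[
    {"wx": 0, "wy": 0, "wz": 0, "dx": -0.1, "dy": 0, "dz": -0.2, "fingers": 255},
    {"wx": 0, "wy": 0, "wz": 0, "dx": -0.05, "dy": 0, "dz": -0.2, "fingers": 255},
  ],
)

```text
t: 10.12
tool_pos: [0.4809, 0.0332, 0.0536]
orientation: [2.801, 1.421, 0.001]
force: [-11.2, 0.0, 21.8]
opening: 0.0472
```

```bash
python3 -c "
from h import *
st()"
```

```text
t 10.12 pos [0.4809 0.0332 0.0536] fix tilt [0.0004 0.0007 0.    ] yaw -36.19 F [-11.2   0.   21.8] M [0.09 2.28 0.21] open 0.0472 q6 0.59
```

Pushing harder raised the force to 22 N and the height didn't change, so it's on the stop. Handing in while holding.

```bash
python3 -c "
from h import *
st();print(robot.close_job());st()"
```

```text
t 10.12 pos [0.4809 0.0332 0.0536] fix tilt [0.0004 0.0007 0.    ] yaw -36.19 F [-11.2   0.   21.8] M [0.09 2.28 0.21] open 0.0472 q6 0.59
the job is handed in; nothing more can be done
None
the job is handed in; nothing more can be done
```

The collar is locked on the stand, and I handed the job in at t = 10.1 s with the arm still holding it pushed home.

- **What I did:** I gripped the collar, put it over the spindle and lowered it onto the pins. I turned it about 29° until the keyways dropped over the pins, then pushed it down.
- **Height:** The gripper stopped 16 mm below where the collar stood on the pins (69.5 mm down to 53.6 mm), which matches the home height.
- **Hard stop:** Pressing harder raised the push from about 17 N to 22 N without any further movement. The spring gives only 10 N when fully home, so the collar is on the stop. The last side picture, taken just before that harder push, agrees.
- **What was off:**
  - A sideways force of about 11 N at the wrist remained at the end; a small shift didn't relieve it.
  - The gripper read 47 to 48 mm open on the 50 mm collar, but the grip held throughout.
- **Other objects:** I never touched them on purpose, and those visible in the side pictures hadn't moved. I didn't check each one separately.

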